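Sweep the marked bearings off the work plate into the catch tray

TASK

The three bearings lying loose on the perforated work plate have been laser-marked: sweep all three off the end of the plate into the steel catch tray tucked under it, pushing them over the plate with the fingertips, never gripping or lifting one. Leave the tray where it is, and do not disturb the bearing still seated in the square black nest, the V-block, the focus gauge or the hexagonal standoff.

Things in the scene. Friction and masses are not known exactly. Their poses are not given: they have to be found in the camera images.
- plate: Perforated aluminium work plate on four rubber feet, fixed, 300 mm (its x) by 360 mm (its y), 12 mm thick, 6.6 mm holes on a 25 mm grid, no rim round its edges. Origin on the bench under the plate's centre; underside 28 mm, flat top 40 mm above the bench. The tray stands at its -y end (edge at y = -180 mm in the plate's frame).
- tray: Loose open steel tray, 0.45 kg, 130 (its x) by 110 mm (its y), 24 mm high, walls and floor 2.5 mm, a 12 mm lip outside its -y wall. Axes as the plate's, origin under its centre. Its +y side reaches 12 mm under the plate's -y end, anywhere along that edge: what is pushed over the edge at its 125 mm wide mouth drops in (the floor is 37 mm below the plate's top), elsewhere it misses.
- bearing_a_center (a point): Ball bearing, a steel ring with black seals, 35 mm outer diameter, 15 mm bore, 11 mm high, 36 to 63 g, lying flat. Loose on the plate's top, to be swept into the tray. This point is the middle of the bearing, 5.5 mm above the plate's top.
- bearing_b_center (a point): Ball bearing, a steel ring with black seals, 35 mm outer diameter, 15 mm bore, 11 mm high, 36 to 63 g, lying flat. Loose on the plate's top, to be swept into the tray. This point is the middle of the bearing, 5.5 mm above the plate's top.
- bearing_c_center (a point): Ball bearing, a steel ring with black seals, 35 mm outer diameter, 15 mm bore, 11 mm high, 36 to 63 g, lying flat. Loose on the plate's top, to be swept into the tray. This point is the middle of the bearing, 5.5 mm above the plate's top.
- seated_bearing_center (a point): Ball bearing, a steel ring with black seals, 35 mm outer diameter, 15 mm bore, 11 mm high, 36 to 63 g, lying flat. It sits in the round recess of the nest (a fixed black block 60 x 60 mm, 10 mm high, on the plate in one of the corners of the end away from the tray) and stands 7 mm proud of it; still to be marked, must stay. This point is its middle, 11.5 mm above the plate's top.
- v_block: Loose dark steel V-block, 40 x 30 mm, 30 mm high, 0.22 kg, on the plate in the other corner of the end away from the tray; must stay. Origin at the centre of its underside.
- focus_gauge: Loose upright turned aluminium focus gauge (foot 30 mm diameter, slim stem, head 22 mm), 54 mm high, standing on the plate beside one long edge, nearer the tray; must stay and stay upright. Origin at the centre of its underside.
- standoff: Loose upright hexagonal brass standoff, 18 mm across flats, 40 mm high with a thin 10 mm stud on top, standing on the plate beside the other long edge, nearer the tray; must stay and stay upright. Origin at the centre of its underside.

How it is judged (in metres and radians):
At the end, for the whole second after the job is handed in: The middles of all three bearings lie inside the tray's walls, less than 36 mm above the bench, at rest; the tray is within 20 mm of where it stood; the seated bearing within 8 mm; the V-block, focus gauge and standoff within 12 mm of where they stood, the last two upright (x of bearing_a_center in the frame of tray between -0.0625 and 0.0625 m and y of bearing_a_center in the frame of tray between -0.0525 and 0.0525 m and z of each of bearing_a_center, bearing_b_center, bearing_c_center in the frame of tray below 0.036 m and linear speed of each of bearing_a, bearing_b, bearing_c below 0.03 m/s and x of bearing_b_center in the frame of tray between -0.0625 and 0.0625 m and y of bearing_b_center in the frame of tray between -0.0525 and 0.0525 m and x of bearing_c_center in the frame of tray between -0.0625 and 0.0625 m and y of bearing_c_center in the frame of tray between -0.0525 and 0.0525 m and distance of seated_bearing_center from where it was at the start of the episode below 0.008 m and distance of each of v_block, focus_gauge, standoff from where it was at the start of the episode below 0.012 m and angle between each of focus_gauge, standoff's own z axis and vertical below 0.3 rad and distance of tray from where it was at the start of the episode below 0.02 m); the robot touches nothing.
It fails at once if a bearing is lifted (its middle more than 30 mm above where it is when lying on the plate) (height (world z) of any of bearing_a_center, bearing_b_center, bearing_c_center, seated_bearing_center above 0.0755 m).
It fails at once if a bearing is gripped between the fingers ((distance between the grasp point and bearing_a_center below 0.022 m and contact force between the fingers and bearing_a above 2 N) or (distance between the grasp point and bearing_b_center below 0.022 m and contact force between the fingers and bearing_b above 2 N) or (distance between the grasp point and bearing_c_center below 0.022 m and contact force between the fingers and bearing_c above 2 N)).
It fails at once if the seated bearing is moved more than 8 mm (distance of seated_bearing_center from where it was at the start of the episode above 0.008 m).
It fails at once if the V-block, focus gauge or standoff is moved more than 12 mm or knocked over (distance of any of v_block, focus_gauge, standoff from where it was at the start of the episode above 0.012 m or angle between any of focus_gauge, standoff's own z axis and vertical above 0.3 rad).
It fails at once if the tray is pushed more than 20 mm away (distance of tray from where it was at the start of the episode above 0.02 m).
It also fails if it takes over 59 s, if anything falls off the work surface, if the arm or the gripper's body presses on something with over 40 N, if the wrist force passes 120 N, or if a joint passes its speed limit or range.

ROBOT

A 7-joint arm with a two-finger parallel gripper is mounted at the origin on the work surface. World frame = base frame: x ahead of the robot, y to its left, z up, the work surface at z = 0. Lengths are in mm, angles in rad, forces in N, time in s.
With the tool pointing down it reaches from about 425 to 1025 mm from the base axis. Payload 9.4 kg.
Tool frame: the origin (TCP) lies midway between the tips of the shut fingers; the grasp point (between the pads) lies manip.grasp_offset behind it (manip.grasp_offset is the distance from the TCP to the grasp point, in mm); z points along the fingers, y is the line along which they close (so a half turn about z gives the same grasp; the last joint's range is limited). The gripper opens to 85 mm and grips with 20 to 120 N. Pads are 22 mm wide; open, the fingers measure 114 mm over their backs; the gripper's body (76 mm by 85 mm) begins 54 mm behind the grasp point. The pads swing forward as they close: fully open they stand 13 mm farther back than shut.
Start: joints at [1.266, 0.599, -0.003, 1.599, 0.002, 0.943, -0.08], TCP at [163.721, -706.272, 231.275] pointing down, gripper open.
Joint ranges: [-2.57, 2.57], [-0.35, 1.97], [-1.29, 1.29], [0.11, 2.56], [-1.05, 4.19], [0.11, 1.86], [-2.63, 2.63]. Speed limits (rad/s): [2.22, 2.22, 3.01, 3.01, 3.14, 3.14, 3.14].

INTERFACE

Orientations are given as a rotation vector (axis times angle).
In Python, from rig import sensors, optics, manip gives the robot as it stands. The module is installed in compiled form; this text tells all that it offers.
- The arm moves only by the tool arm_command, never from a script. Its argument "series" is a list of rows, each an object with "linear": the shift along the tool's x, y, z in mm, a list of three; "delta_rot": the turn, a rotation vector about the tool's x, y, z in rad, a list of three. In form: [{"linear": [x, y, z], "delta_rot": [wx, wy, wz]}, ...]. A call has 1 to 10 rows; each row shifts and turns the commanded pose from where the row before left it, along the tool's axes as they then stand; what a row does not reach is not made up. A row lasts 1/10 s, in which the tool goes at most 50 mm and 8.59 degrees, less where a joint would pass 70% of its speed; a pose out of reach is approached as far as the arm can. A call is refused whole if a number of a shift passes 50 or a number of a turn 0.15, either way. A call with a gripper value outside its range is refused whole. "claw" is the closure, from 0 (fully open) to 1 (shut), set as the call begins (left out, the last holds). The fingers move at their own pace and stop on an object; "grip_force" is the grip in N (left out, the last holds). Time passes only in rows, so rows that do not move let the fingers close. It gives the time, the measured TCP pose, the force, the opening and the grip force at its end, in the units of the state.
- sensors.state(): the state, without advancing time (a new reading comes with each control period).
- optics.grab_frame(name): name is "scene" or "top" or "wrist"; returns (picture, depth): 420x560x3 uint8, red, green, blue; 420x560 float32, mm along the optical axis (not along the pixel's ray), 0 where there is no reading.
- optics.camera_params(name): a dict with "intrinsics" (3x3 intrinsics, pixels), "origin" and "orientation" of the camera in the world; the wrist camera has in their place "T_tool_cam" (4x4, takes a point from camera to tool coordinates, whose origin is the TCP and whose axes are the flange's). Camera axes: x right, y up, looking along -z (the intrinsics and any distortion apply to the point x, -y, -z); pixel columns grow to the right and rows downward; lengths in mm; the calibration is good to about 2 mm. A picture is of the moment at which its call begins: read the wrist's pose just before it. camera_params takes no time and is no camera call.
- manip.hand_in(): hands the job in; it is judged then, once.
The state is a dict: "t": time; "q": joint angles; "qvel": joint speeds; "tau": joint torques, N m; "position": TCP position; "ee_rot": TCP orientation; "contact_force": force on the tool from outside, world axes, zero at the start; "wrist_torque": the same for the moment, N m; "finger_gap": opening from 0.0 (shut) to 1.0 (fully open); "finger_force": force on a finger pad.
Only numpy, scipy, OpenCV 4.12 (cv2) and the standard library are available. Lean on these libraries where they do the work, as an engineer would, in place of code of your own. Each camera call takes 0.05 s, during which the arm holds its last target. There are 200 camera calls.

## Working session

There is one attempt and no reset: what is moved stays moved. The work goes in short steps, Python scripts to look and compute and a tool call to move; the robot and the scene stay as the last step left them, time stands still between calls to the robot, and variables do not carry over. Pictures are saved under pics/ and viewed, at most 10 in all, crops included, and the job is handed in when it is done.

Besides the shell and the picture viewer there is one more tool, called after "Request:" as name(argument=value, ...), one argument or row to a line, values as JSON. arm_command: Moves the arm, as the interface text tells. Its arguments: {"type":"object","properties":{"series":{"type":"array"},"claw":{"type":"number"},"grip_force":{"type":"number"}},"required":["series"]}

```bash
mkdir -p pics; cat > h.py <<'E'
import numpy as np,cv2
from rig import sensors,optics,manip
from scipy.spatial.transform import Rotation as R
def cam(n):
    p=optics.camera_params(n);return p
def pts(n,uv,z):
    # intersect pixel rays with world plane z
    p=cam(n);K=np.array(p["intrinsics"]);o=np.array(p["origin"]);M=np.array(p["orientation"])
    if M.size==3:M=R.from_rotvec(M.ravel()).as_matrix()
    uv=np.atleast_2d(uv).astype(float)
    d=np.c_[(uv-[K[0,2],K[1,2]])/[K[0,0],K[1,1]],np.ones(len(uv))]*[1,-1,-1]
    d=d@M.T
    return o+d*((z-o[2])/d[:,2])[:,None]
E
python3 - <<'E'
from h import *
im,d=optics.grab_frame("top");cv2.imwrite("pics/top.png",cv2.resize(im[:,:,::-1],(784,588),interpolation=cv2.INTER_CUBIC));np.save("top_d.npy",d);np.save("top.npy",im)
im,d=optics.grab_frame("scene");cv2.imwrite("pics/scene.png",im[:,:,::-1])
print(cam("top"));s=sensors.state();print(s,manip.grasp_offset)
E
```

```text
{'intrinsics': array([[486.63606769,   0.        , 281.57724417],
       [  0.        , 486.63606769, 208.51117758],
       [  0.        ,   0.        ,   1.        ]]), 'origin': array([521.98768802,  49.25722053, 793.92943328]), 'orientation': array([ 0.02322868, -0.01803547, -1.55248647])}
{'t': 0.1, 'q': array([ 1.26628829,  0.60008376, -0.00253367,  1.60002639,  0.00180343,
        0.94287569, -0.07981185]), 'qvel': array([ 1.39399303e-05, -2.42277193e-03, -5.11059588e-04, -1.06204094e-03,
       -1.35250219e-03,  5.06917449e-04, -1.86090264e-03]), 'tau': array([ 4.71992433e-03, -7.77995682e+01,  1.56978741e+00, -2.58625871e+01,
        1.26489406e-02,  5.49983291e-03,  2.40866314e-05]), 'position': array([ 163.62779029, -705.88206661,  230.48391425]), 'ee_rot': array([-3.11987680e+00, -3.56975592e-01,  4.62318113e-04]), 'contact_force': array([-0.88134962,  0.52405002,  0.59572059]), 'wrist_torque': array([ 0.00627627, -0.0582862 , -0.01988692]), 'finger_force': 0.0, 'finger_gap': 0.9986515712081732} 18.700000000000003
```

View pics/top.png

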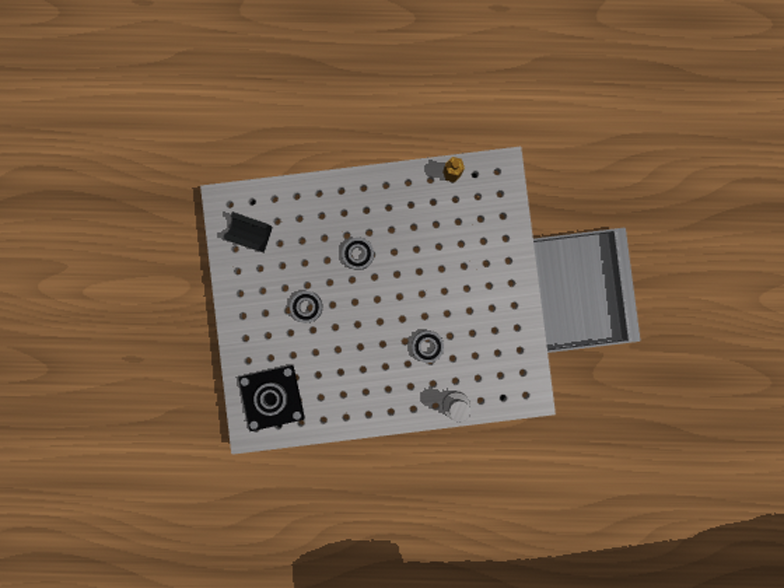

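View pics/scene.png

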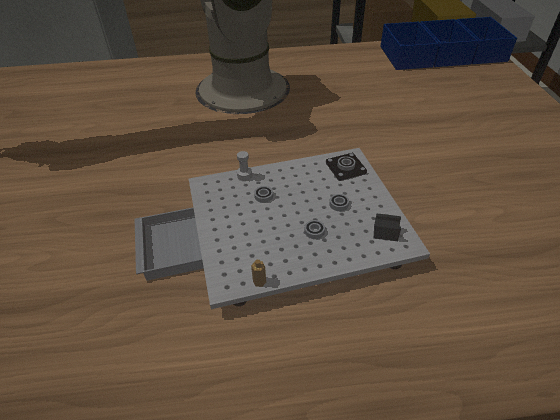

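```bash
python3 - <<'E'
from h import *
f=lambda l,z:pts("top",(np.array(l)+.5)/1.4-.5,z)[:,:2]
c=f([(202,186),(521,148),(554,414),(232,453)],40)
ctr=c.mean(0); py=(c[0]+c[3]-c[1]-c[2]);py/=np.linalg.norm(py); px=np.array([py[1],-py[0]])
print("corners",c.round(0).tolist(),"ctr",ctr.round(1),"px",px,"py",py,"yaw",np.arctan2(px[1],px[0]))
print("sizes",[np.linalg.norm(c[i]-c[(i+1)%4]).round(1) for i in range(4)])
def show(n,l,z):
    w=f(l,z);q=w-ctr
    for a,b in zip(w,q):print(n,a.round(1),"plate",round(b@px,1),round(b@py,1))
show("bear",[(357,253),(305,306),(427,347)],50)
show("seat",[(270,399)],57);show("nest",[(237,376),(295,366),(303,423),(248,432)],50)
show("vb",[(224,213),(272,226),(265,251),(221,236)],68)
show("stand",[(455,165)],90);show("gauge",[(458,408)],94)
show("tray",[(536,240),(624,229),(638,341),(550,350)],24)
print("nest/bearing depth z",[ (793.9-np.load("top_d.npy")[int(v/1.4),int(u/1.4)]).round(1) for u,v in [(357,243),(300,350),(458,405),(580,290)]])
s=sensors.state();T=R.from_rotvec(s["ee_rot"]).as_matrix();print(T.round(3))
E
```

```text
corners [[656.0, 268.0], [705.0, -86.0], [411.0, -126.0], [361.0, 227.0]] ctr [533.2  70.9] px [0.99052707 0.13731762] py [-0.13731762  0.99052707] yaw 0.1377528733723712
sizes [np.float64(357.4), np.float64(296.7), np.float64(357.1), np.float64(297.4)]
bear [583.6  93.6] plate 53.0 15.6
bear [524.6 149.3] plate 2.2 78.8
bear [482.4  15.3] plate -58.0 -48.1
seat [423.7 183.9] plate -93.0 127.0
nest [447.  221.7] plate -64.7 161.3
nest [459.1 158.7] plate -61.4 97.2
nest [397.4 148.7] plate -123.8 95.7
nest [386.6 208.3] plate -126.4 156.2
vb [622.4 235.7] plate 111.0 151.0
vb [609.4 184. ] plate 91.0 101.6
vb [582.5 190.9] plate 65.3 112.1
vb [597.7 238.3] plate 86.9 157.0
stand [673.7  -8.7] plate 128.2 -98.1
gauge [423.  -15.5] plate -121.0 -70.4
tray [ 604.2 -107.2] plate 45.8 -186.1
tray [ 618.4 -206.6] plate 46.3 -286.5
tray [ 492.1 -223.5] plate -81.2 -286.0
tray [ 480.2 -124.5] plate -79.4 -186.3
nest/bearing depth z [np.float32(47.9), np.float32(40.1), np.float32(97.7), np.float32(2.4)]
[[ 0.974  0.226 -0.   ]
 [ 0.226 -0.974  0.001]
 [-0.    -0.001 -1.   ]]
```

Request:
arm_command(
  series=[
    {"linear": [0,0,0],"delta_rot": [0,0,-0.148]},
    {"linear": [0,0,0],"delta_rot": [0,0,-0.148]},
    {"linear": [0,0,0],"delta_rot": [0,0,-0.148]},
    {"linear": [0,0,0],"delta_rot": [0,0,-0.148]},
    {"linear": [0,0,0],"delta_rot": [0,0,-0.148]},
    {"linear": [0,0,0],"delta_rot": [0,0,-0.148]},
    {"linear": [0,0,0],"delta_rot": [0,0,-0.148]},
    {"linear": [0,0,0],"delta_rot": [0,0,-0.148]},
    {"linear": [0,0,0],"delta_rot": [0,0,-0.148]},
    {"linear": [0,0,0],"delta_rot": [0,0,-0.148]},
  ],
  claw=0.7,
)

```text
t: 1.1
position: [163.6, -706.0, 230.8]
ee_rot: [-2.056, -2.374, -0.001]
contact_force: [-0.5, -0.1, -0.1]
finger_gap: 0.302
finger_force: 0.0
```

Request:
arm_command(
  series=[
    {"linear": [0,46,0],"delta_rot": [0,0,0]},
    {"linear": [0,46,0],"delta_rot": [0,0,0]},
    {"linear": [0,46,0],"delta_rot": [0,0,0]},
    {"linear": [0,46,0],"delta_rot": [0,0,0]},
    {"linear": [0,46,0],"delta_rot": [0,0,0]},
    {"linear": [0,46,0],"delta_rot": [0,0,0]},
    {"linear": [0,46,0],"delta_rot": [0,0,0]},
    {"linear": [0,46,0],"delta_rot": [0,0,0]},
    {"linear": [0,46,0],"delta_rot": [0,0,0]},
    {"linear": [0,0,0],"delta_rot": [0,0,0]},
  ],
)

```text
t: 2.1
position: [582.3, -643.7, 229.4]
ee_rot: [-2.054, -2.377, -0.009]
contact_force: [0.7, 0.6, -0.0]
finger_gap: 0.301
finger_force: 0.0
```

Request:
arm_command(
  series=[
    {"linear": [42,0,0],"delta_rot": [0,0,0]},
    {"linear": [42,0,0],"delta_rot": [0,0,0]},
    {"linear": [42,0,0],"delta_rot": [0,0,0]},
    {"linear": [42,0,0],"delta_rot": [0,0,0]},
    {"linear": [42,0,0],"delta_rot": [0,0,0]},
    {"linear": [42,0,0],"delta_rot": [0,0,0]},
    {"linear": [42,0,0],"delta_rot": [0,0,0]},
    {"linear": [42,0,0],"delta_rot": [0,0,0]},
    {"linear": [42,0,0],"delta_rot": [0,0,0]},
    {"linear": [0,0,0],"delta_rot": [0,0,0]},
  ],
)

```text
t: 3.1
position: [521.9, -269.0, 231.6]
ee_rot: [-2.054, -2.374, -0.002]
contact_force: [0.6, -0.4, -0.2]
finger_gap: 0.3
finger_force: 0.0
```

```bash
cat >> h.py <<'E'
C=np.array([533.2,70.9]);PX=np.array([.99053,.13732]);PY=np.array([-.13732,.99053])
def where():
    s=sensors.state();q=s["position"][:2]-C;T=R.from_rotvec(s["ee_rot"]).as_matrix()
    print("t",s["t"],"plate",(q@PX).round(1),(q@PY).round(1),"z",s["position"][2].round(1),"yaw",np.arctan2(T[1,0],T[0,0]).round(3),"gap",s["finger_gap"],"F",s["contact_force"].round(1),"tz",T[:,2].round(3),"q7",s["q"][6].round(2))
E
python3 -c "
from h import *
where()"
```

```text
t 3.1 plate -57.9 -335.1 z 231.6 yaw 1.715 gap 0.3000440939036628 F [ 0.6 -0.4 -0.2] tz [-0.001  0.002 -1.   ] q7 0.26
```

Request:
arm_command(
  series=[
    {"linear": [41,0,0],"delta_rot": [0,0,0]},
    {"linear": [41,0,0],"delta_rot": [0,0,0]},
    {"linear": [41,0,0],"delta_rot": [0,0,0]},
    {"linear": [41,0,0],"delta_rot": [0,0,0]},
    {"linear": [41,0,0],"delta_rot": [0,0,0]},
    {"linear": [41,0,0],"delta_rot": [0,0,0]},
    {"linear": [41,0,0],"delta_rot": [0,0,0]},
    {"linear": [41,0,0],"delta_rot": [0,0,0]},
    {"linear": [0,0,50],"delta_rot": [0,0,0]},
    {"linear": [0,0,40],"delta_rot": [0,0,0]},
  ],
)

```text
t: 4.1
position: [477.9, 50.9, 140.6]
ee_rot: [2.061, 2.37, 0.003]
contact_force: [0.5, -0.9, -0.9]
finger_gap: 0.301
finger_force: 0.0
```

Request:
arm_command(
  series=[
    {"linear": [0,0,40],"delta_rot": [0,0,0]},
    {"linear": [0,0,20],"delta_rot": [0,0,0]},
    {"linear": [0,0,0],"delta_rot": [0,0,0]},
  ],
)

```text
t: 4.4
position: [476.1, 49.5, 78.8]
ee_rot: [-2.061, -2.367, 0.006]
contact_force: [-0.6, -0.0, 0.6]
finger_gap: 0.302
finger_force: 0.0
```

```bash
python3 -c "
from h import *
where()
im,d=optics.grab_frame('wrist');cv2.imwrite('pics/w1.png',im[:,:,::-1])
im,d=optics.grab_frame('scene');cv2.imwrite('pics/s1.png',cv2.resize(im[130:310,130:430,::-1],None,fx=2.6,fy=2.6))
"
```

```text
t 4.4 plate -59.5 -13.4 z 78.8 yaw 1.709 gap 0.3022862296303682 F [-0.6 -0.   0.6] tz [-0.005 -0.001 -1.   ] q7 -0.58
```

View pics/w1.png

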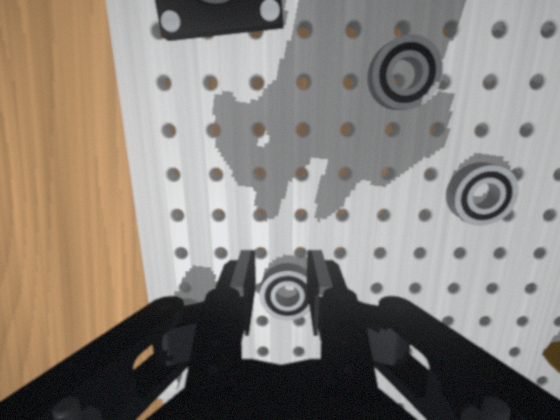

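View pics/s1.png

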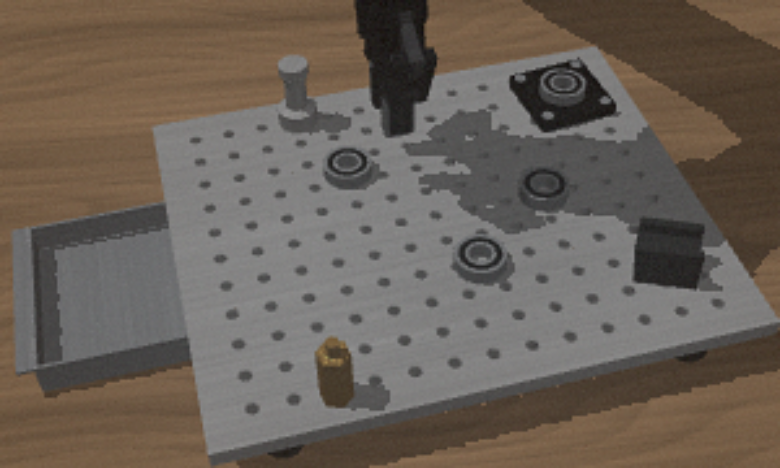

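Request:
arm_command(
  series=[
    {"linear": [4,2,20],"delta_rot": [0,0,0]},
    {"linear": [0,0,14],"delta_rot": [0,0,0]},
    {"linear": [0,0,0],"delta_rot": [0,0,0]},
  ],
)

```text
t: 4.8
position: [479.3, 53.9, 47.6]
ee_rot: [2.064, 2.368, 0.0]
contact_force: [-0.4, -0.3, -0.1]
finger_gap: 0.298
finger_force: 0.0
```

```bash
python3 -c "
from h import *
where()"
```

```text
t 4.8 plate -55.8 -9.5 z 47.6 yaw 1.708 gap 0.2981064771797356 F [-0.4 -0.3 -0.1] tz [ 0. -0. -1.] q7 -0.63
```

Request:
arm_command(
  series=[
    {"linear": [0,-1,4],"delta_rot": [0,0,0]},
    {"linear": [-10,0,0],"delta_rot": [0,0,0]},
    {"linear": [-10,0,0],"delta_rot": [0,0,0]},
    {"linear": [-10,0,0],"delta_rot": [0,0,0]},
    {"linear": [-10,1,0],"delta_rot": [0,0,0]},
    {"linear": [-10,1,0],"delta_rot": [0,0,0]},
    {"linear": [-10,1,0],"delta_rot": [0,0,0]},
    {"linear": [-10,1,0],"delta_rot": [0,0,0]},
    {"linear": [-10,1,0],"delta_rot": [0,0,0]},
    {"linear": [-10,1,0],"delta_rot": [0,0,0]},
  ],
)

```text
t: 5.8
position: [496.2, -35.3, 43.2]
ee_rot: [-2.064, -2.368, 0.0]
contact_force: [-1.3, 2.0, 1.3]
finger_gap: 0.302
finger_force: 1.0
```

```bash
python3 -c "
from h import *
where()
im,d=optics.grab_frame('scene');cv2.imwrite('pics/s2.png',cv2.resize(im[130:310,130:430,::-1],None,fx=2.6,fy=2.6))
"
```

```text
t 5.8 plate -51.2 -100.2 z 43.2 yaw 1.708 gap 0.30165538221836535 F [-1.3  2.   1.3] tz [-0.  0. -1.] q7 -0.48
```

View pics/s2.png

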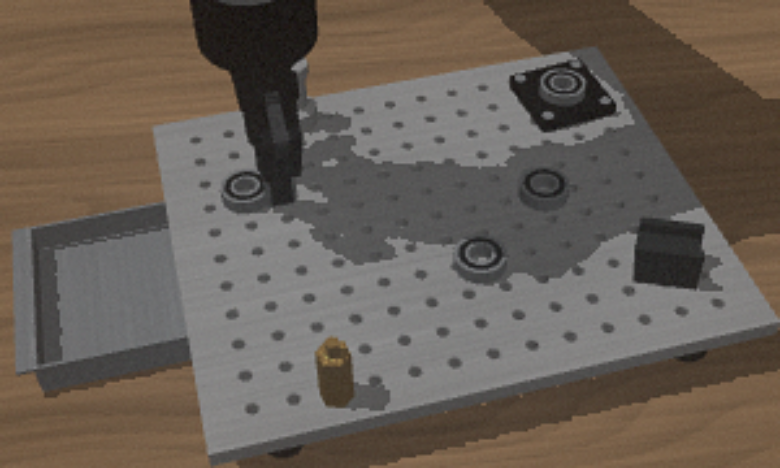

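Request:
arm_command(
  series=[
    {"linear": [-10,1,0],"delta_rot": [0,0,0]},
    {"linear": [-10,1,0],"delta_rot": [0,0,0]},
    {"linear": [-10,1,0],"delta_rot": [0,0,0]},
    {"linear": [-10,1,0],"delta_rot": [0,0,0]},
    {"linear": [-10,1,0],"delta_rot": [0,0,0]},
    {"linear": [-10,0,0],"delta_rot": [0,0,0]},
    {"linear": [-10,0,0],"delta_rot": [0,0,0]},
    {"linear": [-5,0,0],"delta_rot": [0,0,0]},
    {"linear": [0,0,0],"delta_rot": [0,0,0]},
    {"linear": [0,0,0],"delta_rot": [0,0,0]},
  ],
)

```text
t: 6.85
position: [511.2, -108.1, 43.2]
ee_rot: [-2.064, -2.368, -0.0]
contact_force: [1.0, -1.0, 0.5]
finger_gap: 0.301
finger_force: 0.0
```

Request:
arm_command(
  series=[
    {"linear": [0,0,-40],"delta_rot": [0,0,0]},
    {"linear": [0,0,-40],"delta_rot": [0,0,0]},
    {"linear": [0,0,0],"delta_rot": [0,0,0]},
  ],
)

```text
t: 7.15
position: [513.3, -107.6, 127.3]
ee_rot: [2.06, 2.365, 0.005]
contact_force: [0.5, -1.2, 0.7]
finger_gap: 0.298
finger_force: 0.0
```

```bash
python3 -c "
from h import *
where()
im,d=optics.grab_frame('scene');cv2.imwrite('pics/s3.png',cv2.resize(im[130:310,130:430,::-1],None,fx=2.6,fy=2.6))
"
```

```text
t 7.15 plate -44.2 -174.1 z 127.3 yaw 1.709 gap 0.29818192145918754 F [ 0.5 -1.2  0.7] tz [ 0.006 -0.001 -1.   ] q7 -0.24
```

View pics/s3.png

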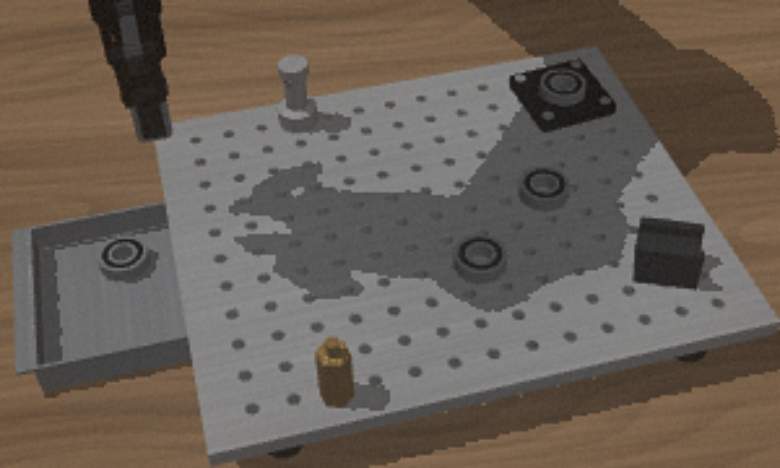

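Request:
arm_command(
  series=[
    {"linear": [38,16,0],"delta_rot": [0,0,0]},
    {"linear": [38,16,0],"delta_rot": [0,0,0]},
    {"linear": [38,16,0],"delta_rot": [0,0,0]},
    {"linear": [38,16,0],"delta_rot": [0,0,0]},
    {"linear": [38,17,0],"delta_rot": [0,0,0]},
    {"linear": [38,16,0],"delta_rot": [0,0,0]},
    {"linear": [0,0,30],"delta_rot": [0,0,0]},
    {"linear": [0,0,20],"delta_rot": [0,0,0]},
    {"linear": [0,0,0],"delta_rot": [0,0,0]},
    {"linear": [0,0,0],"delta_rot": [0,0,0]},
  ],
)

```text
t: 8.2
position: [575.5, 131.1, 72.6]
ee_rot: [-2.062, -2.368, 0.003]
contact_force: [-0.2, 0.5, 0.6]
finger_gap: 0.303
finger_force: 0.0
```

```bash
python3 -c "
from h import *
where()"
```

```text
t 8.2 plate 50.1 53.9 z 72.6 yaw 1.709 gap 0.3025277884767272 F [-0.2  0.5  0.6] tz [-0.002 -0.001 -1.   ] q7 -0.65
```

Request:
arm_command(
  series=[
    {"linear": [0,1,20],"delta_rot": [0,0,0]},
    {"linear": [0,0,10],"delta_rot": [0,0,0]},
    {"linear": [-10,0,0],"delta_rot": [0,0,0]},
    {"linear": [-10,0,0],"delta_rot": [0,0,0]},
    {"linear": [-10,0,0],"delta_rot": [0,0,0]},
    {"linear": [-12,-1,0],"delta_rot": [0,0,0]},
    {"linear": [-12,-2,0],"delta_rot": [0,0,0]},
    {"linear": [-12,-2,0],"delta_rot": [0,0,0]},
    {"linear": [-12,-2,0],"delta_rot": [0,0,0]},
    {"linear": [-12,-2,0],"delta_rot": [0,0,0]},
  ],
)

```text
t: 9.2
position: [580.6, 39.7, 43.4]
ee_rot: [2.064, 2.368, 0.0]
contact_force: [-0.0, 1.1, 0.9]
finger_gap: 0.3
finger_force: 0.6
```

Request:
arm_command(
  series=[
    {"linear": [-12,-2,0],"delta_rot": [0,0,0]},
    {"linear": [-12,-2,0],"delta_rot": [0,0,0]},
    {"linear": [-12,-2,0],"delta_rot": [0,0,0]},
    {"linear": [-12,-2,0],"delta_rot": [0,0,0]},
    {"linear": [-12,-2,0],"delta_rot": [0,0,0]},
  ],
)

```text
t: 9.7
position: [578.8, -21.1, 43.2]
ee_rot: [-2.064, -2.368, 0.0]
contact_force: [0.6, 1.0, 1.6]
finger_gap: 0.302
finger_force: 0.7
```

```bash
python3 -c "
from h import *
where()
im,d=optics.grab_frame('scene');cv2.imwrite('pics/s4.png',cv2.resize(im[130:310,130:430,::-1],None,fx=2.6,fy=2.6))
"
```

```text
t 9.7 plate 32.6 -97.4 z 43.2 yaw 1.708 gap 0.3024241107447554 F [0.6 1.  1.6] tz [-0.  0. -1.] q7 -0.47
```

View pics/s4.png

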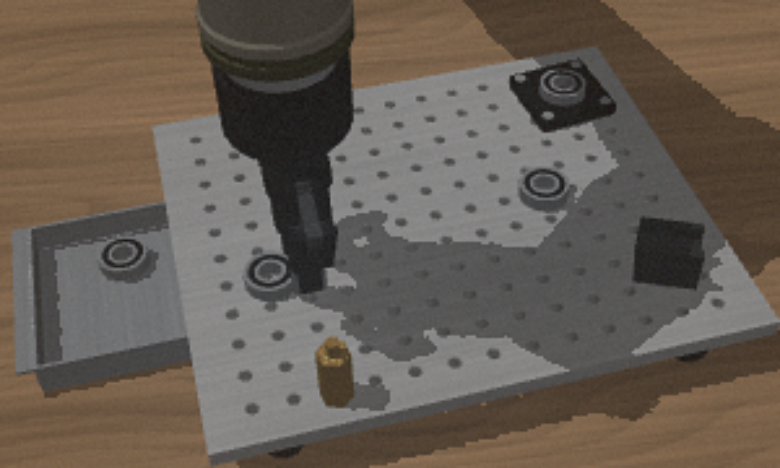

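Request:
arm_command(
  series=[
    {"linear": [-9,-3,0],"delta_rot": [0,0,0]},
    {"linear": [-9,-3,0],"delta_rot": [0,0,0]},
    {"linear": [-9,-3,0],"delta_rot": [0,0,0]},
    {"linear": [-9,-3,0],"delta_rot": [0,0,0]},
    {"linear": [-10,-2,0],"delta_rot": [0,0,0]},
    {"linear": [-10,0,0],"delta_rot": [0,0,0]},
    {"linear": [-10,0,0],"delta_rot": [0,0,0]},
    {"linear": [-10,0,0],"delta_rot": [0,0,0]},
    {"linear": [-2,0,0],"delta_rot": [0,0,0]},
    {"linear": [0,0,0],"delta_rot": [0,0,0]},
  ],
)

```text
t: 10.75
position: [575.7, -99.9, 43.2]
ee_rot: [-2.065, -2.367, -0.0]
contact_force: [0.3, -0.4, -0.7]
finger_gap: 0.303
finger_force: 0.0
```

Request:
arm_command(
  series=[
    {"linear": [0,0,0],"delta_rot": [0,0,0]},
    {"linear": [0,0,-40],"delta_rot": [0,0,0]},
    {"linear": [0,0,-40],"delta_rot": [0,0,0]},
    {"linear": [0,0,0],"delta_rot": [0,0,0]},
  ],
)

```text
t: 11.15
position: [578.2, -98.4, 127.7]
ee_rot: [2.059, 2.365, 0.007]
contact_force: [0.5, 0.4, -0.0]
finger_gap: 0.302
finger_force: 0.0
```

```bash
python3 -c "
from h import *
where()
im,d=optics.grab_frame('scene');cv2.imwrite('pics/s5.png',cv2.resize(im[130:310,130:430,::-1],None,fx=2.6,fy=2.6))
"
```

```text
t 11.15 plate 21.3 -173.9 z 127.7 yaw 1.709 gap 0.3016226312223355 F [ 0.5  0.4 -0. ] tz [ 0.007 -0.    -1.   ] q7 -0.26
```

View pics/s5.png

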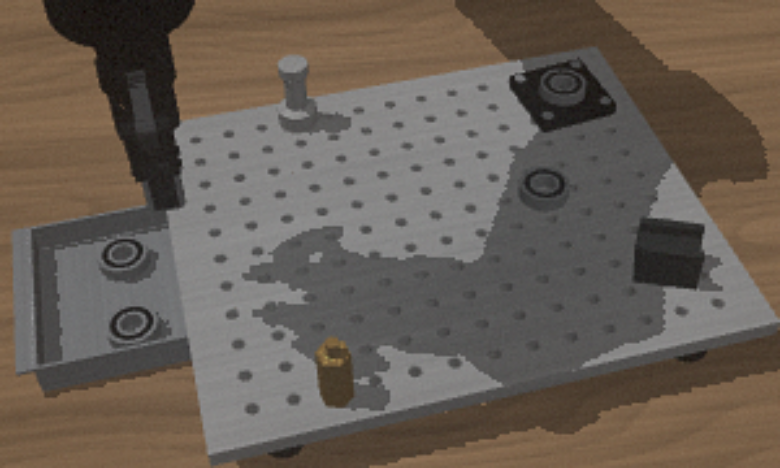

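Request:
arm_command(
  series=[
    {"linear": [42,-3,0],"delta_rot": [0,0,0]},
    {"linear": [42,-3,0],"delta_rot": [0,0,0]},
    {"linear": [42,-3,0],"delta_rot": [0,0,0]},
    {"linear": [42,-2,0],"delta_rot": [0,0,0]},
    {"linear": [42,-2,0],"delta_rot": [0,0,0]},
    {"linear": [42,-2,0],"delta_rot": [0,0,0]},
    {"linear": [40,-2,0],"delta_rot": [0,0,0]},
    {"linear": [0,0,30],"delta_rot": [0,0,0]},
    {"linear": [0,0,20],"delta_rot": [0,0,0]},
    {"linear": [0,0,0],"delta_rot": [0,0,0]},
  ],
)

```text
t: 12.2
position: [516.7, 187.7, 70.4]
ee_rot: [-2.06, -2.369, 0.007]
contact_force: [-0.3, -0.8, 0.6]
finger_gap: 0.3
finger_force: 0.0
```

```bash
python3 -c "
from h import *
where()"
```

```text
t 12.2 plate -0.3 118.0 z 70.4 yaw 1.71 gap 0.30033623736302384 F [-0.3 -0.8  0.6] tz [-0.005 -0.002 -1.   ] q7 -0.83
```

Request:
arm_command(
  series=[
    {"linear": [0,0,20],"delta_rot": [0,0,0]},
    {"linear": [0,0,10],"delta_rot": [0,0,0]},
    {"linear": [-10,0,0],"delta_rot": [0,0,0]},
    {"linear": [-10,0,0],"delta_rot": [0,0,0]},
    {"linear": [-10,0,0],"delta_rot": [0,0,0]},
    {"linear": [-12,0,0],"delta_rot": [0,0,0]},
    {"linear": [-12,-1,0],"delta_rot": [0,0,0]},
    {"linear": [-12,-1,0],"delta_rot": [0,0,0]},
    {"linear": [-12,-1,0],"delta_rot": [0,0,0]},
    {"linear": [-12,-1,0],"delta_rot": [0,0,0]},
  ],
)

```text
t: 13.2
position: [527.4, 96.9, 43.4]
ee_rot: [2.064, 2.368, 0.0]
contact_force: [-0.3, 1.5, 1.6]
finger_gap: 0.301
finger_force: 0.7
```

Request:
arm_command(
  series=[
    {"linear": [-12,-1,0],"delta_rot": [0,0,0]},
    {"linear": [-12,-1,0],"delta_rot": [0,0,0]},
    {"linear": [-12,-1,0],"delta_rot": [0,0,0]},
    {"linear": [-12,-1,0],"delta_rot": [0,0,0]},
    {"linear": [-12,-1,0],"delta_rot": [0,0,0]},
    {"linear": [-12,-1,0],"delta_rot": [0,0,0]},
    {"linear": [-12,-1,0],"delta_rot": [0,0,0]},
    {"linear": [-12,-1,0],"delta_rot": [0,0,0]},
    {"linear": [-12,-1,0],"delta_rot": [0,0,0]},
  ],
)

```text
t: 14.1
position: [533.2, -11.3, 43.3]
ee_rot: [-2.064, -2.368, -0.0]
contact_force: [0.1, 1.5, 1.4]
finger_gap: 0.298
finger_force: 0.8
```

```bash
python3 -c "
from h import *
where()
im,d=optics.grab_frame('scene');cv2.imwrite('pics/s6.png',cv2.resize(im[130:310,130:430,::-1],None,fx=2.6,fy=2.6))
"
```

```text
t 14.1 plate -11.3 -81.4 z 43.3 yaw 1.708 gap 0.29806408971168963 F [0.1 1.5 1.4] tz [-0.  0. -1.] q7 -0.58
```

View pics/s6.png

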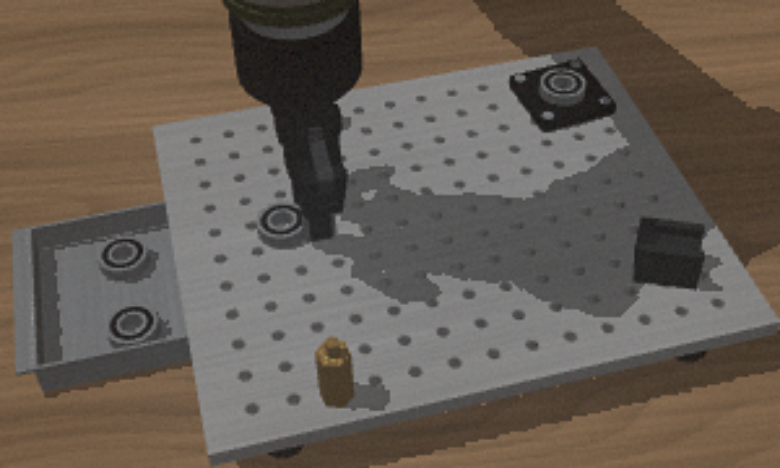

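Request:
arm_command(
  series=[
    {"linear": [-10,-1,0],"delta_rot": [0,0,0]},
    {"linear": [-10,0,0],"delta_rot": [0,0,0]},
    {"linear": [-10,0,0],"delta_rot": [0,0,0]},
    {"linear": [-10,0,0],"delta_rot": [0,0,0]},
    {"linear": [-10,0,0],"delta_rot": [0,0,0]},
    {"linear": [-10,0,0],"delta_rot": [0,0,0]},
    {"linear": [-10,0,0],"delta_rot": [0,0,0]},
    {"linear": [-10,0,0],"delta_rot": [0,0,0]},
    {"linear": [-10,0,0],"delta_rot": [0,0,0]},
    {"linear": [-4,0,0],"delta_rot": [0,0,0]},
  ],
)

```text
t: 15.15
position: [545.0, -105.1, 43.2]
ee_rot: [2.066, 2.367, -0.001]
contact_force: [-0.6, 0.0, 0.8]
finger_gap: 0.301
finger_force: 0.0
```

Request:
arm_command(
  series=[
    {"linear": [0,0,0],"delta_rot": [0,0,0]},
    {"linear": [0,0,0],"delta_rot": [0,0,0]},
    {"linear": [0,0,-40],"delta_rot": [0,0,0]},
    {"linear": [0,0,-40],"delta_rot": [0,0,0]},
    {"linear": [0,0,-40],"delta_rot": [0,0,0]},
    {"linear": [40,0,0],"delta_rot": [0,0,0]},
    {"linear": [40,0,0],"delta_rot": [0,0,0]},
    {"linear": [0,0,0],"delta_rot": [0,0,0]},
  ],
)

```text
t: 15.95
position: [533.6, -18.2, 164.3]
ee_rot: [-2.055, -2.376, -0.005]
contact_force: [0.2, -0.3, -0.5]
finger_gap: 0.299
finger_force: 0.0
```

```bash
python3 -c "
from h import *
where()
im,d=optics.grab_frame('scene');cv2.imwrite('pics/s7.png',cv2.resize(im[130:310,130:430,::-1],None,fx=2.6,fy=2.6))
"
```

```text
t 15.95 plate -11.8 -88.3 z 164.3 yaw 1.715 gap 0.29918395194595715 F [ 0.2 -0.3 -0.5] tz [ 0.002  0.003 -1.   ] q7 -0.4
```

View pics/s7.png

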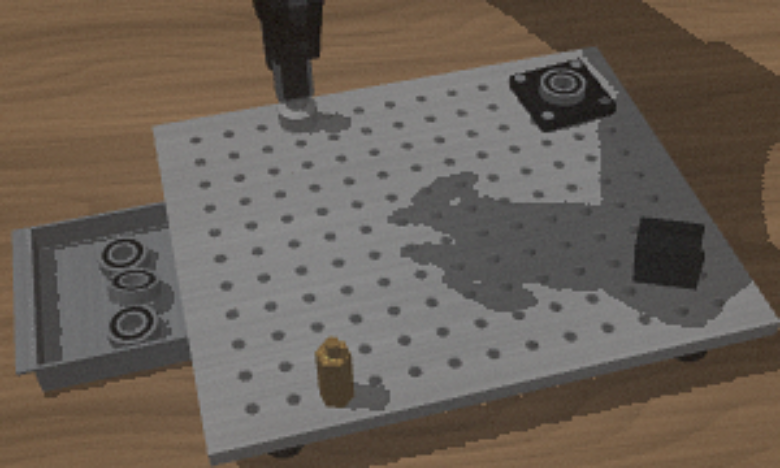

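All three bearings lie in the tray (pixels about (124,252), (134,282) and (132,324)). The standoff, V-block, nest and tray have not moved. The gripper is in front of the gauge's stem in this view, but the gauge's foot is where it was.

```bash
python3 -c "
from h import *
print(manip.hand_in())"
```

```text
the job is handed in; nothing more can be done
None
```

I swept all three bearings off the plate into the tray without gripping or lifting any, and handed the job in at about 16 s. In the last picture nothing else had moved, though the gripper hid the focus gauge's stem; the hand-in returned no verdict.

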